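Put the bench tools back into their fitted trays

ROBOT

A 7-joint arm with a two-finger parallel gripper is mounted at the origin on a cart in front of the work surface, level with it; the furniture and walls round the work are solid. World frame = base frame: x ahead of the robot, y to its left, z up, the work surface at z = 0. Lengths are in m, angles in rad, forces in N, time in s.
With the tool pointing down it reaches from about 0.4 to 0.85 m from the base axis. Payload 10.4 kg.
Tool frame: the origin (TCP) lies midway between the tips of the shut fingers; the grasp point (between the pads) lies 19 mm behind it; z points along the fingers, y is the line along which they close (so a half turn about z gives the same grasp; the last joint's range is limited). The gripper opens to 87 mm and grips with 3 to 60 N. Pads are 19 mm wide; open, the fingers measure 117 mm over their backs; the gripper's body (75 mm by 190 mm) begins 51 mm behind the grasp point.
Start: joints at [-1.345, 0.332, -0.065, 1.46, 0.022, 1.35, -0.088], TCP at [0.154, 0.606, 0.223] pointing down, gripper open.
Joint ranges: [-2.6, 2.6], [-0.5, 2.12], [-1.47, 1.34], [0.16, 2.42], [-1.27, 4.41], [0.06, 2.06], [-2.6, 2.6]. Speed limits (rad/s): [2.22, 2.22, 2.79, 2.79, 3.14, 3.14, 3.14].

INTERFACE

Orientations are given as a unit quaternion [x, y, z, w].
In Python, from bench import r gives the robot as it stands.
- The arm moves only by the tool apply_moves, never from a script. Its argument "steps" is a list of rows, each a list of 7 numbers: the turn, a rotation vector about the tool's x, y, z in rad, then the shift along the tool's x, y, z in mm, then the opening, from -1 (shut) to 1 (fully open). In form: [[ax, ay, az, x, y, z, claw], ...]. A call has 1 to 20 rows; each row is the pose to reach, as a shift and turn from the pose commanded when the call began, along the tool's axes at that moment; what a row does not reach only later rows make up. A row lasts 1/12 s, in which the tool goes at most 41.7 mm and 7.16 degrees, less where a joint would pass 70% of its speed; a pose out of reach is approached as far as the arm can. A call with a gripper value outside its range is refused whole. The fingers move at their own pace and stop on an object; "force" is the grip in N (left out, the last holds). Time passes only in rows, so rows that repeat a pose let the fingers close. It gives the time, the measured TCP pose, the force, the opening and the grip force at its end, in the units of the state.
- r.read_state(): the state, without advancing time (a new reading comes with each control period).
- r.camera(name): name is "scene" or "top" or "wrist"; returns a dict with "pixels" (480x640x3 uint8, red, green, blue), "z_map" (480x640 float32, m along the optical axis (not along the pixel's ray), 0 where there is no reading), "fovy" (degrees; the focal length in pixels is half the picture's height over the tangent of half this angle, whatever the lens; pixels are square), "cx", "cy" (the principal point, pixels), "k1" (the pictures are not rectified: a ray, as slopes to the right and down, at radius r is drawn at 1 + k1 r^2 times it, then the intrinsics apply), "position" and "orientation" of the camera in the world. Camera axes: x right, y down, z forward; pixel columns grow to the right and rows downward; lengths in m; the calibration is good to about 2 mm. A picture is of the moment at which its call begins.
- r.close_job(): hands the job in; it is judged then, once.
The state is a dict: "time": time; "joint_positions": joint angles; "joint_vel": joint speeds; "joint_torque": joint torques, N m; "ee_pos": TCP position; "eef_rot": TCP orientation; "ft_force": force on the tool from outside, world axes, zero at the start; "torque": the same for the moment, N m; "width": finger opening in m; "grip_force": force on a finger pad.
Only numpy, scipy, OpenCV 4.12 (cv2) and the standard library are available. Lean on these libraries where they do the work, as an engineer would, in place of code of your own. Each camera call takes 0.05 s, during which the arm holds its last target. There are 200 camera calls.

TASK

Put the torch, the spanner, the tape measure and the jar of screws that stands with them at the near side of the table back into the four black trays, each lying flat inside the rim of the tray whose recess has its shape and size, with its length along the tray's. Keep the jar upright, leave it standing, and leave the masking tape and the red screwdriver where they are.

Things in the scene. Friction and masses are not known exactly. Their poses are not given: they have to be found in the camera images.
- torch: white aluminium torch lying on the table, 126 long (its x), 43 wide (y), 43 high; lifts easily, gripped across the 43 mm width at its middle. Origin at the centre of its underside, z up. About 0.14 kg.
- spanner: steel combination spanner lying flat, 162 long (its x), 22 wide (y), 6 thick; to a gripper it is a plain bar 22 mm wide over its whole length, pinched across the width at its middle with the fingertips close to the table. Origin at the centre of its underside, z up. About 0.06 kg.
- measure: yellow and black steel tape measure lying on its side, 76 long (its x), 64 wide (y), 31 high; gripped across the 64 mm width at its middle. Origin at the centre of its underside, z up. About 0.21 kg.
- jar: round glass jar of screws with a tin lid, standing upright in the near row with the torch, spanner and tape measure (a like jar at the far left corner, beside the spray tin, is fixed and no part of the job), 58 across to the eye (62 to a gripper), 78 high; gripped round the body about 45 to 55 mm above its foot. Origin at the centre of its underside, z up. About 0.24 kg.
- torch_tray: tray for the torch: an oblong recess 142 (its x) by 59 mm (y) inside, 150 by 67 outside, with a 70 mm gap for the fingers in the middle of the rim of both long sides. Fixed to the table: black plastic with a light cork floor. Origin at the centre of its underside; the floor on which the thing rests is 3 mm above the table; the rim is 4 mm thick and its top is 10 mm above the table.
- spanner_tray: tray for the spanner: the longest and narrowest recess, 178 (its x) by 38 mm (y) inside, 186 by 46 outside, with an 80 mm gap for the fingers in the middle of the rim of both long sides. Fixed to the table: black plastic with a light cork floor. Origin at the centre of its underside; the floor on which the thing rests is 3 mm above the table; the rim is 4 mm thick and its top is 10 mm above the table.
- measure_tray: tray for the tape measure: a nearly square recess 88 (its x) by 76 mm (y) inside, 96 by 84 outside, with a 56 mm gap for the fingers in the middle of the rim of both long sides (those at +y and -y). Fixed to the table: black plastic with a light cork floor. Origin at the centre of its underside; the floor on which the thing rests is 3 mm above the table; the rim is 4 mm thick and its top is 10 mm above the table.
- jar_tray: tray for the jar: a round recess 78 mm across inside, 86 outside, with an unbroken rim. Fixed to the table: black plastic with a light cork floor. Origin at the centre of its underside; the floor on which the thing rests is 3 mm above the table; the rim is 4 mm thick and its top is 10 mm above the table.
- tape_roll: loose roll of masking tape lying flat by the vice, 105 across, 24 high, not part of the job. Origin at the centre of its underside, z up.
- screwdriver: loose red screwdriver lying at the left of the table, 210 long (its x), 27 wide, 28 high, not part of the job. Origin at the centre of its underside, z up.
There are look-alikes about, which are no part of the job. There is more than one size of the measure; the job needs the larger.

How it is judged:
By the outcome, as a careful person would: the job done as asked, in the order asked, and still so for the second after the job is handed in, with the robot touching nothing.
It also fails if it takes over 99 s, if anything falls off the work surface, if the arm or the gripper's body presses on something with over 40 N, if the wrist force passes 120 N, or if a joint passes its speed limit or range.

## Working session

There is one attempt and no reset: what is moved stays moved. The work goes in short steps, Python scripts to look and compute and a tool call to move; the robot and the scene stay as the last step left them, time stands still between calls to the robot, and variables do not carry over. Pictures are saved under pics/ and viewed, at most 17 in all, crops included, and the job is handed in when it is done.

Besides the shell and the picture viewer there is one more tool, called after "Emit:" by a JSON object that holds its "method" and its "body". apply_moves: Moves the arm, as the interface text tells. Its arguments: {"type":"object","properties":{"steps":{"type":"array","items":{"type":"array","items":{"type":"number"}}},"force":{"type":"number"}},"required":["steps"]}

```bash
ls; mkdir -p pics; cat > h.py <<'E'
import numpy as np, cv2
from scipy.spatial.transform import Rotation as R
from bench import r
def cam(n):
    c=r.camera(n); np.savez(f'{n}.npz',**c); return c
def load(n): return {k:v for k,v in np.load(f'{n}.npz').items()}
def K(c):
    f=240/np.tan(np.radians(float(c['fovy']))/2)
    return np.array([[f,0,float(c['cx'])],[0,f,float(c['cy'])],[0,0,1]])
def rays(c,uv):
    uv=np.asarray(uv,float).reshape(-1,1,2)
    p=cv2.undistortPoints(uv,K(c),np.array([float(c['k1']),0,0,0])).reshape(-1,2)
    return R.from_quat(c['orientation']).apply(np.c_[p,np.ones(len(p))])
def onplane(c,uv,z):
    d=rays(c,uv); o=np.asarray(c['position']); return o+d*((z-o[2])/d[:,2])[:,None]
def cloud(c):
    v,u=np.mgrid[0:480,0:640]; d=rays(c,np.c_[u.ravel(),v.ravel()])
    return (np.asarray(c['position'])+d*c['z_map'].reshape(-1,1)).reshape(480,640,3)
def save(c,n): cv2.imwrite(f'pics/{n}.png',c['pixels'][:,:,::-1])
E
python3 - <<'E'
from h import *
for n in ('scene','top','wrist'):
    c=cam(n); save(c,n+'0'); print(n,c['position'],c['orientation'],c['fovy'],c['cx'],c['cy'],c['k1'])
print(r.read_state())
E
```

```text
pics
scene [-0.13191416 -0.64325374  1.09152829] [ 0.88168558 -0.31511879  0.126828   -0.32748336] 50.59070508651675 312.145782858525 241.98895821998977 -0.04463815783467915
top [0.25638981 0.05574997 1.13622585] [ 0.74194628 -0.66276148  0.06559549 -0.07720214] 55.97821969830723 316.67862066008666 237.82584106539466 -0.10241404137283283
wrist [0.07252939 0.62651817 0.38259824] [0.77987376 0.60655905 0.094563   0.12223285] 69.77402992997966 323.4777332488287 239.35537421992362 0.00550792344404498
{'time': 0.15, 'joint_positions': array([-1.34461628,  0.33273624, -0.06464607,  1.46075747,  0.02157797,
        1.34988314, -0.08854988]), 'joint_vel': array([ 0.00133305, -0.00208617,  0.00042319, -0.00240768, -0.00125227,
       -0.0003888 , -0.00095507]), 'joint_torque': array([ 7.72182175e-04, -6.23631692e+01,  2.47612386e-02, -3.90142930e+01,
       -6.11790852e-02,  3.71577207e-02,  1.32637956e-04]), 'ee_pos': array([0.15384086, 0.6054685 , 0.22192627]), 'eef_rot': array([ 1.24113431e-01,  9.92267887e-01, -5.43147232e-04, -4.64683907e-05]), 'ft_force': array([0.06802343, 0.83042554, 0.07248911]), 'torque': array([ 0.0450666 ,  0.04260545, -0.03563781]), 'grip_force': 0.0, 'width': 0.08707086175586126}
```

View pics/top0.png

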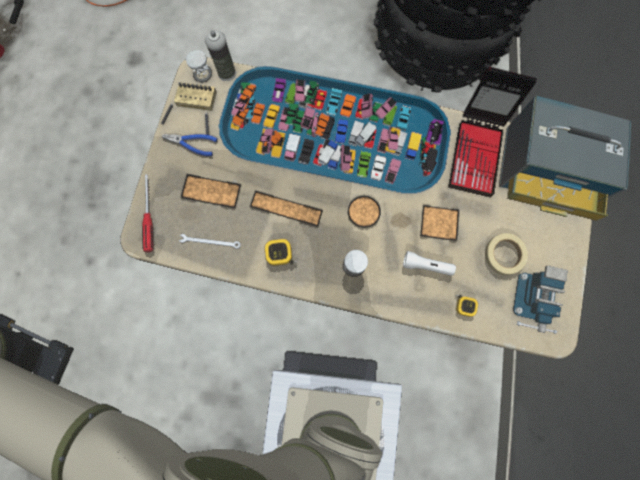

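View pics/scene0.png

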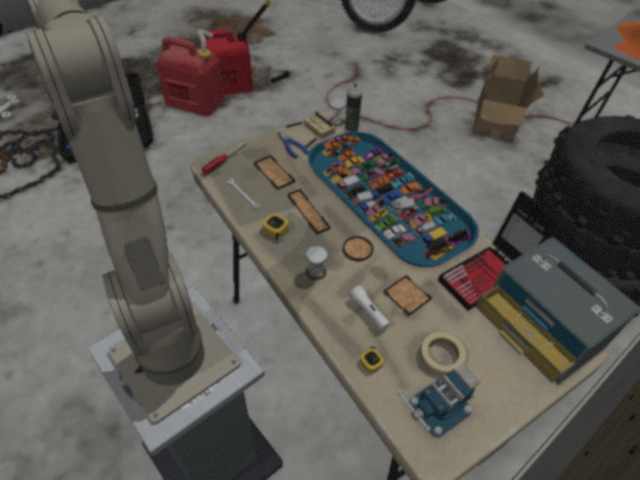

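The top picture shows trays at pixels (211,190) torch, (286,208) spanner, (364,211) jar and (440,222) measure. The things are at (430,263) torch, (210,241) spanner, (278,252) large measure and (355,262) jar, with the small measure look-alike at (467,306). The scene picture shows the same layout from the robot's right. I'll measure next.

```bash
cat > m.py <<'E'
from h import *
c=load('top'); P=cloud(c); img=c['pixels']; hsv=cv2.cvtColor(img,cv2.COLOR_RGB2HSV)
flat=P[225:235,330:400]; print('table z',np.median(flat[...,2]), 'noise',flat[...,2].std())
def fit(mask,z,name,near):
    n,l,s,ct=cv2.connectedComponentsWithStats(mask.astype(np.uint8))
    k=l[near[1]-6:near[1]+7,near[0]-6:near[0]+7]; k=k[k>0]
    if not len(k): print(name,'none'); return
    k=np.bincount(k).argmax()
    v,u=np.nonzero(l==k); q=onplane(c,np.c_[u,v],z)[:,:2].astype(np.float32)
    (cx,cy),(w,h),a=cv2.minAreaRect(q*1000)
    if w<h: w,h,a=h,w,a+90
    zz=P[v,u,2]
    print(name,len(v),'centre',round(cx,1),round(cy,1),'size',round(w),round(h),'ang',round((a+90)%180-90,1),'mean',q.mean(0)*1000,'z',np.percentile(zz,[10,50,95]).round(3))
H,S,V=[hsv[...,i].astype(int) for i in range(3)]
for x,y in [(211,190),(286,208),(364,211),(440,222),(230,230),(430,263),(355,262),(278,252),(210,241)]: print((x,y),hsv[y,x],P[y,x].round(3))
dark=(V<70)
cork=(H<20)&(S>90)&(V>120)
for nm,p in dict(torch_tray=(211,190),spanner_tray=(286,208),jar_tray=(364,211),measure_tray=(440,222)).items(): fit(cork,.003,nm,p)
up=P[...,2]
fit((up>.012)&(up<.2),.02,'torch_h',(430,263)); fit((up>.012)&(up<.2),.031,'meas_h',(278,252)); fit((up>.012)&(up<.2),.05,'jar_h',(355,262))
fit((up>.06)&(up<.2),.078,'jar_lid',(355,262))
fit((S<45)&(V>120),.022,'torch_c',(430,263)); fit((S<50)&(V>120),.005,'spanner',(210,241))
fit(((H>18)&(H<35)&(S>130)&(V>120))|((V<60)),.031,'measure',(278,243))
E
python3 m.py
python3 - <<'E'
import cv2
i=cv2.imread('pics/top0.png')[170:300,170:480]
cv2.imwrite('pics/crop.png',cv2.resize(i,(775,325),interpolation=cv2.INTER_CUBIC))
E
```

```text
table z -0.00026309249757372477 noise 0.060711574942800633
(211, 190) [ 15 114 193] [ 0.585  0.381 -0.001]
(286, 208) [ 16 115 208] [0.557 0.176 0.003]
(364, 211) [ 15 114 210] [ 0.572 -0.026  0.004]
(440, 222) [ 16 117 213] [ 0.565 -0.226  0.002]
(230, 230) [ 22  37 158] [0.483 0.313 0.001]
(430, 263) [ 45   3 181] [ 0.449 -0.199  0.034]
(355, 262) [ 99   8 232] [ 0.424 -0.011  0.076]
(278, 252) [26 78 69] [0.435 0.179 0.03 ]
(210, 241) [101  12 226] [0.448 0.36  0.003]
torch_tray 1112 centre 582.4 381.2 size 141 61 ang 85.4 mean [582.0386  380.91653] z [-0.001  0.002  0.006]
spanner_tray 946 centre 556.7 176.4 size 178 40 ang 79.9 mean [556.71173 176.17975] z [-0.     0.003  0.007]
jar_tray 658 centre 570.6 -25.3 size 76 72 ang -83.5 mean [570.9284   -25.487148] z [0.    0.003 0.007]
measure_tray 963 centre 563.4 -224.5 size 89 78 ang 89.0 mean [ 563.27856 -224.53275] z [-0.     0.003  0.007]
torch_h 639 centre 450.3 -202.0 size 131 43 ang 84.9 mean [ 448.67252 -198.43437] z [0.027 0.034 0.042]
meas_h 632 centre 436.2 177.4 size 70 66 ang -75.2 mean [436.06015 178.52263] z [0.026 0.03  0.034]
jar_h 432 centre 431.4 -14.0 size 56 54 ang -83.6 mean [431.44193 -14.07169] z [0.074 0.077 0.08 ]
jar_lid 431 centre 426.8 -12.2 size 55 53 ang -83.6 mean [426.99335  -12.290796] z [0.074 0.077 0.08 ]
torch_c 160370 centre 549.4 218.6 size 1697 1288 ang -86.2 mean [465.83627 306.0656 ] z [-0.746 -0.738  0.005]
spanner 174044 centre 553.8 221.1 size 1723 1308 ang -86.2 mean [470.389  270.3501] z [-0.746 -0.737  0.004]
measure 315 centre 436.2 179.0 size 64 63 ang -75.9 mean [434.8011  177.88754] z [0.026 0.029 0.033]
```

View pics/crop.png

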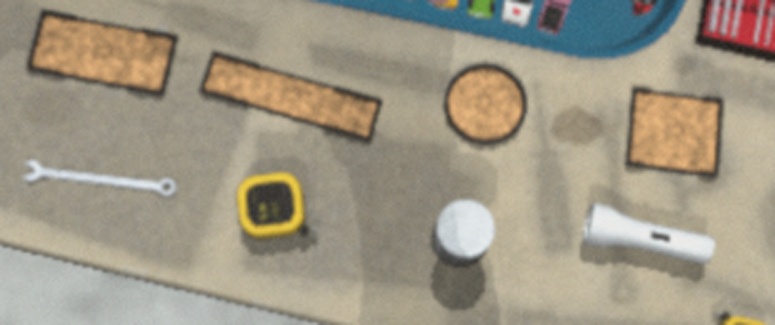

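The crop shows the spanner with its ends at crop pixels (30,172) and (168,187), and the measure with its hook at (302,228). The torch head is on the left at (600,225). I'll go to above the torch via a waypoint.

```bash
cat >> h.py <<'E'
def pose(xyz,yaw):
    "tool down, finger line (tool y) at world yaw deg"
    t=np.radians(yaw); y=np.array([np.cos(t),np.sin(t),0]); z=np.array([0,0,-1.]); x=np.cross(y,z)
    return np.array(xyz,float),R.from_matrix(np.c_[x,y,z])
def plan(*ts):
    "ts: (x,y,z in mm,yaw deg)"
    s=r.read_state(); p0=s['ee_pos']; R0=R.from_quat(s['eef_rot'])
    m=R0.as_matrix()[:,1]; print('t',s['time'],'now',(p0*1000).round(1),'yaw',np.degrees(np.arctan2(m[1],m[0])).round(2),'w',round(s['width'],4),'g',s['grip_force'],'f',s['ft_force'].round(1),'q7',s['joint_positions'][-1].round(2))
    for x,y,z,w in ts:
        p,Q=pose([x/1e3,y/1e3,z/1e3],w)
        print((x,y,z,w),(R0.inv()*Q).as_rotvec().round(3),(R0.inv().apply(p-p0)*1000).round(1))
E
python3 - <<'E'
from h import *
c=load('wrist'); print(R.from_quat(c['orientation']).as_matrix()[:,2])
plan((480,300,240,30),(450,-200,240,-5))
c=load('top'); e=onplane(c,[(182,239),(237,245)],.005); print(e, np.degrees(np.arctan2(*(e[0]-e[1])[[1,0]])))
P=cloud(c); m=(P[...,2]>.1)&(P[...,0]>.4)&(P[...,0]<.8)&(P[...,1]<-.15); print(P[m].min(0),P[m].max(0))
E
```

```text
[ 0.29577729 -0.07593631 -0.95223394]
t 0.15 now [153.8 605.5 221.9] yaw 75.74 w 0.0871 g 0.0 f [0.1 0.8 0.1] q7 -0.09
(480, 300, 240, 30) [-0.001  0.     0.798] [-391.4 -215.7  -17.8]
(450, -200, 240, -5) [-1.000e-03  1.000e-03  1.409e+00] [-485.4 -707.7  -17.3]
[[0.4449842  0.43312719 0.005     ]
 [0.44554937 0.28820211 0.005     ]] 90.2234383434178
[ 0.42902787 -0.72179262  0.10003352] [ 0.79998882 -0.3756717   0.22283281]
```

Emit:
{"method": "apply_moves", "body": {"steps": [[0,0,0.8,-391,-216,-18,1],[0,0,0.8,-391,-216,-18,1],[0,0,0.8,-391,-216,-18,1],[0,0,0.8,-391,-216,-18,1],[0,0,0.8,-391,-216,-18,1],[0,0,0.8,-391,-216,-18,1],[0,0,0.8,-391,-216,-18,1],[0,0,0.8,-391,-216,-18,1],[0,0,0.8,-391,-216,-18,1],[0,0,0.8,-391,-216,-18,1],[0,0,1.409,-485,-708,-17,1],[0,0,1.409,-485,-708,-17,1],[0,0,1.409,-485,-708,-17,1],[0,0,1.409,-485,-708,-17,1],[0,0,1.409,-485,-708,-17,1],[0,0,1.409,-485,-708,-17,1],[0,0,1.409,-485,-708,-17,1],[0,0,1.409,-485,-708,-17,1],[0,0,1.409,-485,-708,-17,1],[0,0,1.409,-485,-708,-17,1]]}}

```text
time: 1.82
ee_pos: [0.4505, -0.0977, 0.2395]
eef_rot: [0.737, 0.676, 0.0, -0.0]
ft_force: [0.6, -0.8, 0.0]
width: 0.087
grip_force: 0.0
```

Emit:
{"method": "apply_moves", "body": {"steps": [[0,0,0.08,-3,-70,0,1],[0,0,0.08,-3,-70,0,1],[0,0,0.08,-3,-70,0,1]]}}

```text
time: 2.07
ee_pos: [0.3775, -0.0935, 0.2388]
eef_rot: [0.765, 0.645, -0.0, -0.001]
ft_force: [1.1, 0.2, 0.5]
width: 0.0868
grip_force: 0.0
```

```bash
python3 - <<'E'
from h import *
plan((450,-200,240,-5)); c=cam('wrist'); save(c,'w1')
E
```

```text
t 2.0667 now [377.5 -93.5 238.8] yaw -9.74 w 0.0868 g 0.0 f [1.1 0.2 0.5] q7 -0.22
(450, -200, 240, -5) [-0.002 -0.001 -0.083] [-92.7  89.5  -1.5]
```

View pics/w1.png

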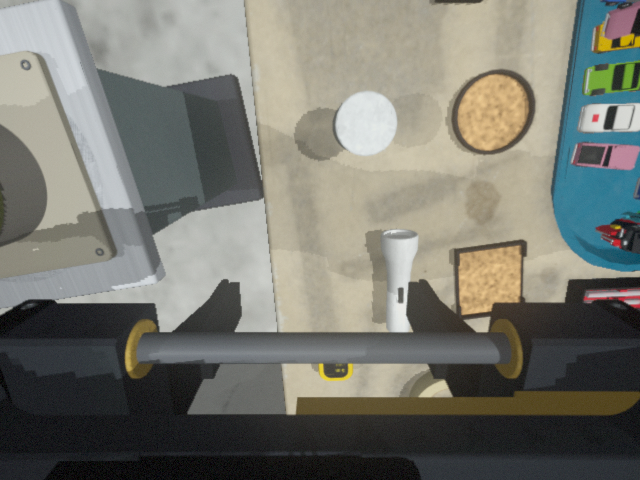

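The wrist view shows the jar lid at (365,123), the jar tray at (493,112), the measure tray at (489,280) and the torch at (400,280), whose tail is hidden by the gripper. My last small shift used the wrong axes but touched nothing. I'll measure these from here.

```bash
cat > fit.py <<'E'
from h import *
def comp(mask,near):
    n,l,s,ct=cv2.connectedComponentsWithStats(mask.astype(np.uint8))
    k=l[near[1]-6:near[1]+7,near[0]-6:near[0]+7]; k=k[k>0]
    return np.nonzero(l==np.bincount(k).argmax())[::-1]
def rect(c,uv,z,name):
    q=onplane(c,np.c_[uv[0],uv[1]],z)[:,:2].astype(np.float32)*1000
    (cx,cy),(w,h),a=cv2.minAreaRect(q)
    if w<h: w,h,a=h,w,a+90
    print(name,len(q),'centre',round(cx,1),round(cy,1),'size',round(w,1),round(h,1),'ang',round(a%180,1),'mean',q.mean(0).round(1),'x',q[:,0].min().round(),q[:,0].max().round(),'y',q[:,1].min().round(),q[:,1].max().round())
def masks(c):
    H,S,V=[cv2.cvtColor(c['pixels'],cv2.COLOR_RGB2HSV)[...,i].astype(int) for i in range(3)]
    return H,S,V,(H<20)&(S>90)&(V>120),cloud(c)
E
python3 - <<'E'
from fit import *
c=load('wrist'); H,S,V,cork,P=masks(c); z=P[...,2]
rect(c,comp(cork,(493,112)),.003,'jar_tray'); rect(c,comp(cork,(489,280)),.003,'measure_tray')
m=(z>.012)&(z<.1)
rect(c,comp((z>.06)&(z<.1),(365,123)),.078,'jar lid'); rect(c,comp((z>.012)&(z<.06),(400,270)),.025,'torch')
tu=comp((z>.012)&(z<.06),(400,270)); q=P[tu[1],tu[0]]
for a in np.arange(-.28,-.13,.015):
    k=abs(q[:,1]-a)<.0075
    if k.sum()>5: print(round(a,3),q[k,0].min().round(4),q[k,0].max().round(4),q[k,2].max().round(3))
cx,cy=P[250,350],P[60,400]; print('table',cx,cy)
plan((450,-250,240,-5),(450,-200,240,-5))
E
```

```text
jar_tray 4218 centre 574.3 -24.5 size 76.1 75.9 ang 40.8 mean [574.6 -23.6] x 537.0 612.0 y -63.0 15.0
measure_tray 3657 centre 566.3 -223.7 size 86.8 77.0 ang 88.8 mean [ 565.7 -220.7] x 527.0 605.0 y -267.0 -180.0
jar lid 3126 centre 429.3 -12.2 size 54.0 53.5 ang 35.8 mean [429.4 -11.7] x 402.0 457.0 y -39.0 15.0
torch 2437 centre 449.5 -197.4 size 130.2 42.4 ang 83.1 mean [ 450.  -190.9] x 429.0 477.0 y -264.0 -131.0
-0.265 0.4503 0.4573 0.033
-0.25 0.4289 0.4576 0.036
-0.235 0.4308 0.4536 0.036
-0.22 0.4327 0.4563 0.037
-0.205 0.4351 0.4591 0.038
-0.19 0.4372 0.4634 0.036
-0.175 0.438 0.4702 0.038
-0.16 0.435 0.4753 0.042
-0.145 0.4349 0.4776 0.043
-0.13 0.436 0.4601 0.042
table [ 0.40014311 -0.15535073 -0.00160466] [ 0.48233801  0.0444161  -0.00065672]
t 2.1167 now [379.7 -92.9 239.4] yaw -9.61 w 0.087 g 0.0 f [0.2 0.3 0.5] q7 -0.22
(450, -250, 240, -5) [ 0.    -0.002 -0.08 ] [-143.2   95.6   -0.9]
(450, -200, 240, -5) [ 0.    -0.002 -0.08 ] [-93.9  87.2  -0.8]
```

```bash
python3 - <<'E'
from h import *
plan((449,-199,150,-7),(449,-199,6,-7))
E
```

```text
t 2.1167 now [379.7 -92.9 239.4] yaw -9.61 w 0.087 g 0.0 f [0.2 0.3 0.5] q7 -0.22
(449, -199, 150, -7) [ 0.    -0.002 -0.046] [-93.3  86.1  89.2]
(449, -199, 6, -7) [ 0.    -0.002 -0.046] [-93.5  86.  233.2]
```

Emit:
{"method": "apply_moves", "body": {"steps": [[0,0,-0.046,-50,45,45,1],[0,0,-0.046,-93,86,89,1],[0,0,-0.046,-93,86,89,1],[0,0,-0.046,-93,86,89,1],[0,0,-0.046,-93,86,89,1],[0,0,-0.046,-93,86,125,1],[0,0,-0.046,-93,86,160,1],[0,0,-0.046,-93,86,190,1],[0,0,-0.046,-93,86,215,1],[0,0,-0.046,-93,86,228,1],[0,0,-0.046,-93,86,232,1],[0,0,-0.046,-93,86,232,1],[0,0,-0.046,-93,86,232,1]]}}

```text
time: 3.2
ee_pos: [0.4514, -0.1986, 0.0084]
eef_rot: [0.748, 0.663, 0.0, 0.0]
ft_force: [-0.4, -1.8, -0.0]
width: 0.0869
grip_force: 0.0
```

```bash
python3 - <<'E'
from fit import *
plan((449,-199,6,-7)); c=cam('wrist'); P=cloud(c); save(c,'w2')
E
```

```text
t 3.2 now [ 451.4 -198.6    8.4] yaw -6.91 w 0.0869 g 0.0 f [-0.4 -1.8 -0. ] q7 0.52
(449, -199, 6, -7) [0.001 0.    0.002] [-0.7 -2.3  2.4]
```

View pics/w2.png

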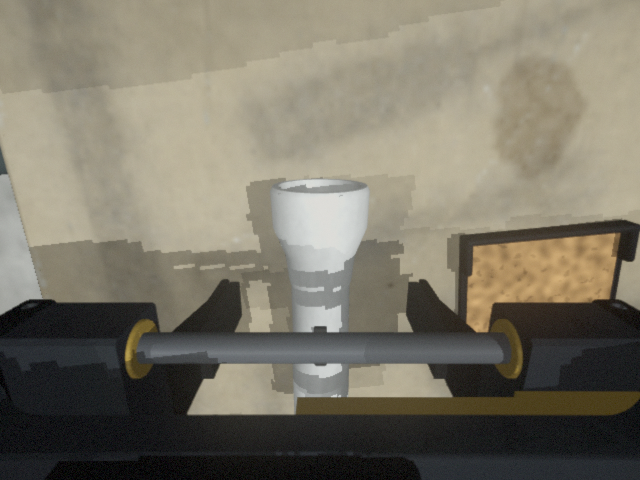

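The torch lies centred and aligned between the fingers, with its head at (320,190). I'll close and lift.

Emit:
{"method": "apply_moves", "body": {"force": 25, "steps": [[0,0,0,0,0,1,-1],[0,0,0,0,0,1,-1],[0,0,0,0,0,1,-1],[0,0,0,0,0,1,-1],[0,0,0,0,0,1,-1],[0,0,0,0,0,1,-1],[0,0,0,0,0,1,-1],[0,0,0,0,0,1,-1]]}}

```text
time: 3.92
ee_pos: [0.4505, -0.1986, 0.0064]
eef_rot: [0.749, 0.663, -0.0, -0.0]
ft_force: [0.5, -0.8, -1.3]
width: 0.0428
grip_force: 25.0
```

```bash
python3 - <<'E'
from fit import *
plan((450,-198,140,-7),(560,-20,160,-5),(584,190,160,-5))
E
```

```text
t 3.9167 now [ 450.5 -198.6    6.4] yaw -6.94 w 0.0428 g 24.999890397302806 f [ 0.5 -0.8 -1.3] q7 0.52
(450, -198, 140, -7) [-0.    -0.     0.001] [   0.5   -0.6 -133.6]
(560, -20, 160, -5) [-0.    -0.    -0.034] [ 190.5   87.1 -153.6]
(584, 190, 160, -5) [-0.    -0.    -0.034] [ 401.9   85.6 -153.5]
```

Emit:
{"method": "apply_moves", "body": {"steps": [[0,0,0,0,0,-30,-1],[0,0,0,0,0,-65,-1],[0,0,0,0,0,-100,-1],[0,0,-0.034,30,15,-130,-1],[0,0,-0.034,65,30,-150,-1],[0,0,-0.034,100,45,-170,-1],[0,0,-0.034,135,60,-194,-1],[0,0,-0.034,170,75,-194,-1],[0,0,-0.034,205,80,-194,-1],[0,0,-0.034,240,80,-194,-1],[0,0,-0.034,275,80,-194,-1],[0,0,-0.034,310,80,-194,-1],[0,0,-0.034,345,80,-194,-1],[0,0,-0.034,380,80,-194,-1],[0,0,-0.034,415,80,-194,-1],[0,0,-0.034,450,80,-194,-1],[0,0,-0.034,475,80,-194,-1],[0,0,-0.034,477,80,-194,-1],[0,0,-0.034,477,80,-194,-1],[0,0,-0.034,477,80,-194,-1]]}}

```text
time: 5.58
ee_pos: [0.5875, 0.2642, 0.2]
eef_rot: [0.737, 0.675, -0.001, 0.0]
ft_force: [0.2, -0.2, -2.2]
width: 0.0431
grip_force: 25.0
```

```bash
python3 - <<'E'
from fit import *
plan((584,381,100,-5)); c=cam('wrist'); save(c,'w3')
H,S,V,cork,P=masks(c)
k=onplane(c,[(320,240)],.003)
import itertools
n,l,s,ct=cv2.connectedComponentsWithStats(cork.astype(np.uint8))
for i in range(1,n):
    if s[i,4]>1500: v,u=np.nonzero(l==i); rect(c,(u,v),.003,str(ct[i].round()))
E
```

```text
t 5.5833 now [587.5 264.2 200. ] yaw -5.02 w 0.0431 g 24.999093767255545 f [ 0.2 -0.2 -2.2] q7 -0.38
(584, 381, 100, -5) [-0.     0.001 -0.   ] [116.2 -13.7  99.9]
[310.  86.] 9925 centre 585.3 382.3 size 141.8 60.0 ang 85.1 mean [585.5 387. ] x 550.0 620.0 y 309.0 455.0
```

View pics/w3.png

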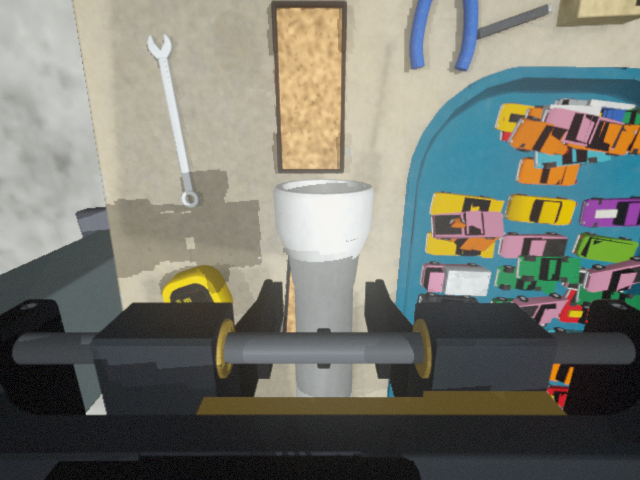

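The tray is in view at (310,86), and the spanner at (175,120) with the torch held straight. I'll measure the spanner and place the torch.

Emit:
{"method": "apply_moves", "body": {"steps": [[0,0,0,35,-4,0,-1],[0,0,0,70,-8,0,-1],[0,0,0,100,-11,30,-1],[0,0,0,117,-13,65,-1],[0,0,0,117,-13,100,-1],[0,0,0,117,-13,135,-1],[0,0,0,117,-13,160,-1],[0,0,0,117,-13,175,-1],[0,0,0,117,-13,182,-1],[0,0,0,117,-13,187,-1],[0,0,0,117,-13,189,-1],[0,0,0,117,-13,189,-1],[0,0,0,117,-13,189,-1]]}}

```text
time: 6.72
ee_pos: [0.5856, 0.3834, 0.0131]
eef_rot: [0.737, 0.676, 0.001, 0.0]
ft_force: [-0.8, 0.1, -1.3]
width: 0.043
grip_force: 25.0
```

```bash
python3 - <<'E'
from fit import *
plan((584.5,382,10,-5))
c=load('wrist'); H,S,V,cork,P=masks(c)
m=(S<40)&(V>150); m[:,:100]=0;m[215:]=0;m[:,250:]=0
m=cv2.morphologyEx(m.astype(np.uint8),cv2.MORPH_CLOSE,np.ones((5,5)))
n,l,s,ct=cv2.connectedComponentsWithStats(m)
for i in range(1,n):
    if s[i,4]>300: v,u=np.nonzero(l==i); rect(c,(u,v),.004,str(ct[i].round())+str(s[i]))
E
```

```text
t 6.7167 now [585.6 383.4  13.1] yaw -4.98 w 0.043 g 24.999515153467655 f [-0.8  0.1 -1.3] q7 -0.46
(584.5, 382, 10, -5) [ 0.002 -0.002  0.   ] [-1.5 -1.   3.1]
[173.  98.][  100     0   150   215 29409] 29409 centre 446.1 373.4 size 204.8 156.3 ang 81.1 mean [453.4 386.4] x 354.0 539.0 y 277.0 474.0
```

Emit:
{"method": "apply_moves", "body": {"steps": [[0,0,0,-1,-1,2,-1],[0,0,0,-1,-1,3,-1],[0,0,0,-1,-1,3,-1],[0,0,0,-1,-1,3,0.0],[0,0,0,-1,-1,3,0.3],[0,0,0,-1,-1,3,0.38],[0,0,0,-1,-1,3,0.38],[0,0,0,-1,-1,3,0.38],[0,0,0,-1,-1,-10,0.38],[0,0,0,-1,-1,-40,0.38],[0,0,0,-1,-1,-80,0.38],[0,0,0,-1,-1,-120,0.38],[0,0,0,-1,-1,-160,0.38],[0,0,0,-1,-1,-160,0.38]]}}

```text
time: 7.88
ee_pos: [0.5872, 0.3832, 0.182]
eef_rot: [0.737, 0.676, 0.006, 0.001]
ft_force: [0.6, 0.3, 0.8]
width: 0.0597
grip_force: 0.0
```

```bash
python3 - <<'E'
from fit import *
plan((446,265,175,0),(446,362,150,0)); c=cam('wrist');save(c,'w4')
t=cam('top'); H,S,V,cork,P=masks(t)
q=onplane(t,[(182,239),(237,245)],.005)
w=load('wrist')
E
```

```text
t 7.8833 now [587.2 383.2 182. ] yaw -5.01 w 0.0597 g 0.0 f [0.6 0.3 0.8] q7 -0.51
(446, 265, 175, 0) [ 0.01  -0.008 -0.087] [-130.1 -130.4    4.7]
(446, 362, 150, 0) [ 0.01  -0.008 -0.087] [ -33.7 -139.1   30.4]
```

View pics/w4.png

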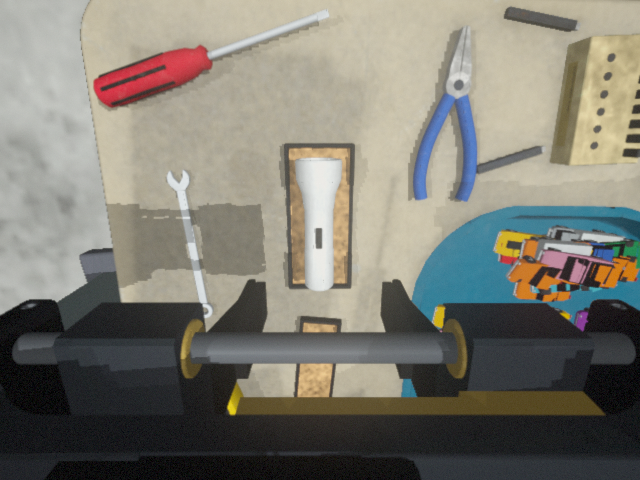

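The torch lies in its tray at (318,222). Its tail at (318,288) looks close to the near rim, so I'll check that numerically along with the spanner ends at (177,180) and (207,312).

```bash
python3 - <<'E'
from fit import *
c=load('wrist'); H,S,V,cork,P=masks(c)
print('tail/head', onplane(c,[(318,289),(318,158)],.022)*1000)
print('tray inner ends', onplane(c,[(320,284),(320,150)],.003)*1000, 'left/right',onplane(c,[(292,220),(348,220)],.003)*1000)
q=P[140:300,285:355].reshape(-1,3); q=q[(q[:,2]>.02)&(q[:,2]<.06)]; print('torch pts y',np.percentile(q[:,1],[0.5,99.5]),'z',np.percentile(q[:,2],[50,99]))
w=P[155:295,305:330]; print([ (v,P[v,318].round(3).tolist()) for v in (150,156,160,165,200,240,280,285,288,291,295)])
e=onplane(c,[(177,171),(209,318),(177,180),(207,312),(187,220),(199,280)],.004)*1000; print(e.round(1))
t=load('top'); print(onplane(t,[(180,239),(240,245),(210,241.5)],.005)*1000)
E
```

```text
tail/head [[577.62742095 313.99105414  22.        ]
 [589.67854169 444.19811287  22.        ]]
tray inner ends [[579.40109565 310.68920002   3.        ]
 [592.06916691 450.1774245    3.        ]] left/right [[557.47133269 384.0159202    3.        ]
 [614.23349654 378.88122641   3.        ]]
torch pts y [0.31990878 0.44391438] z [0.03639845 0.04481415]
[(150, [0.59, 0.45, 0.003]), (156, [0.59, 0.445, 0.002]), (160, [0.589, 0.441, 0.006]), (165, [0.589, 0.44, 0.045]), (200, [0.586, 0.409, 0.039]), (240, [0.583, 0.372, 0.039]), (280, [0.579, 0.331, 0.038]), (285, [0.579, 0.326, 0.038]), (288, [0.578, 0.322, 0.037]), (291, [0.576, 0.3, -0.002]), (295, [0.576, 0.296, -0.0])]
[[452.5 442.7   4. ]
 [453.5 281.7   4. ]
 [450.7 434.2   4. ]
 [452.7 289.2   4. ]
 [452.1 393.8   4. ]
 [451.4 327.7   4. ]]
[[444.39288052 438.37129034   5.        ]
 [446.41951521 280.51838763   5.        ]
 [446.72645159 359.12498312   5.        ]]
```

```bash
python3 - <<'E'
from fit import *
plan((450,361,100,0),(450,361,20,0))
E
```

```text
t 7.9833 now [584.7 382.4 174.6] yaw -4.99 w 0.0599 g 0.0 f [ 0.5  0.8 -0.9] q7 -0.51
(450, 361, 100, 0) [ 0.003 -0.003 -0.087] [ -33.3 -132.6   74.1]
(450, 361, 20, 0) [ 0.003 -0.003 -0.087] [ -33.6 -132.8  154.1]
```

Emit:
{"method": "apply_moves", "body": {"steps": [[0,0,-0.087,-10,-35,0,1],[0,0,-0.087,-18,-70,20,1],[0,0,-0.087,-27,-105,40,1],[0,0,-0.087,-33,-133,60,1],[0,0,-0.087,-33,-133,90,1],[0,0,-0.087,-33,-133,120,1],[0,0,-0.087,-33,-133,145,1],[0,0,-0.087,-33,-133,155,1],[0,0,-0.087,-33,-133,155,1],[0,0,-0.087,-33,-133,155,1],[0,0,-0.087,-33,-133,155,1],[0,0,-0.087,-33,-133,155,1]]}}

```text
time: 8.98
ee_pos: [0.4492, 0.3614, 0.018]
eef_rot: [0.707, 0.707, 0.001, -0.0]
ft_force: [0.7, -0.1, -0.4]
width: 0.0869
grip_force: 0.0
```

```bash
python3 - <<'E'
from fit import *
plan((450,361,2,0)); c=cam('wrist'); save(c,'w5'); print(onplane(c,[(200,200),(400,200)],.004)*1000)
E
```

```text
t 8.9833 now [449.2 361.4  18. ] yaw -0.02 w 0.0869 g 0.0 f [ 0.7 -0.1 -0.4] q7 -0.51
(450, 361, 2, 0) [ 0.002 -0.002 -0.   ] [-0.4  0.7 16. ]
[[386.27851156 411.20711538   4.        ]
 [489.10015775 411.13680608   4.        ]]
```

View pics/w5.png

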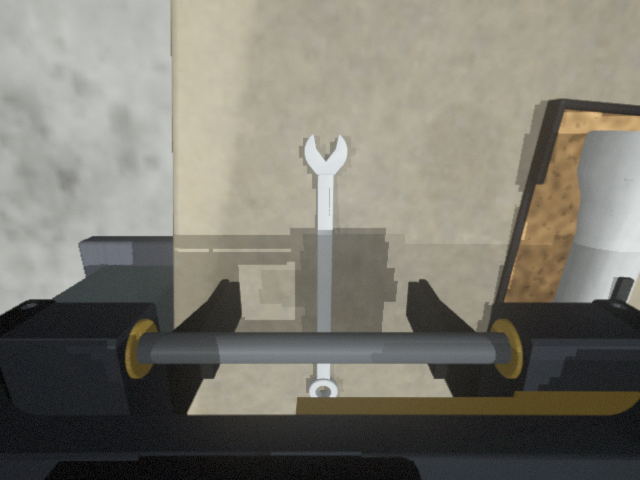

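The spanner is centred and straight, with its tip at (325,135) and its ring end at (322,400). I'll descend and grip.

Emit:
{"method": "apply_moves", "body": {"force": 25, "steps": [[0,0,0,0,0,8,1],[0,0,0,0,0,14,1],[0,0,0,0,0,15,1],[0,0,0,0,0,15,1],[0,0,0,0,0,15,-1],[0,0,0,0,0,15,-1],[0,0,0,0,0,15,-1],[0,0,0,0,0,15,-1],[0,0,0,0,0,15,-1],[0,0,0,0,0,15,-1],[0,0,0,0,0,15,-1],[0,0,0,0,0,15,-1],[0,0,0,0,0,15,-1],[0,0,0,0,0,15,-1]]}}

```text
time: 10.2
ee_pos: [0.4483, 0.3607, 0.0015]
eef_rot: [0.707, 0.707, -0.0, -0.0]
ft_force: [0.3, -0.9, -0.4]
width: 0.0286
grip_force: 0.0
```

```bash
python3 - <<'E'
from fit import *
c=load('wrist'); print(onplane(c,[(326,135),(322,401)],.004)*1000)
plan((450,361,150,0),(556,200,150,-8),(556,50,200,-10))
E
```

```text
[[450.94966855 443.16116074   4.        ]
 [448.7526651  283.80037555   4.        ]]
t 10.2 now [448.3 360.7   1.5] yaw 0.0 w 0.0286 g 0.0 f [ 0.3 -0.9 -0.4] q7 -0.5
(450, 361, 150, 0) [-0. -0.  0.] [   0.3    1.7 -148.5]
(556, 200, 150, -8) [-0.   -0.    0.14] [-160.7  107.7 -148.5]
(556, 50, 200, -10) [-0.    -0.     0.175] [-310.7  107.7 -198.5]
```

Emit:
{"method": "apply_moves", "body": {"steps": [[0,0,0,0,0,0,-1],[0,0,0,0,0,0,-1],[0,0,0,0,0,0,-1],[0,0,0,0,0,-3,-1],[0,0,0,0,0,-20,-1],[0,0,0,0,0,-50,-1],[0,0,0,0,0,-85,-1],[0,0,0,0,0,-120,-1],[0,0,0.14,-25,20,-140,-1],[0,0,0.175,-58,40,-160,-1],[0,0,0.175,-91,60,-180,-1],[0,0,0.175,-124,80,-198,-1],[0,0,0.175,-160,95,-198,-1],[0,0,0.175,-195,105,-198,-1],[0,0,0.175,-230,108,-198,-1],[0,0,0.175,-260,108,-198,-1],[0,0,0.175,-285,108,-198,-1],[0,0,0.175,-285,108,-198,-1],[0,0,0.175,-285,108,-198,-1],[0,0,0.175,-285,108,-198,-1]]}}

```text
time: 11.87
ee_pos: [0.5562, 0.0764, 0.1995]
eef_rot: [0.766, 0.643, 0.0, -0.0]
ft_force: [0.9, 0.4, -1.0]
width: 0.0208
grip_force: 25.0
```

```bash
python3 - <<'E'
from fit import *
plan((558,177,100,-10)); c=cam('wrist'); save(c,'w6')
H,S,V,cork,P=masks(c)
n,l,s,ct=cv2.connectedComponentsWithStats(cork.astype(np.uint8))
for i in range(1,n):
    if s[i,4]>1500: v,u=np.nonzero(l==i); rect(c,(u,v),.003,str(ct[i].round()))
E
```

```text
t 11.8667 now [556.2  76.4 199.5] yaw -10.0 w 0.0208 g 24.993207156658173 f [ 0.9  0.4 -1. ] q7 -0.22
(558, 177, 100, -10) [-0.    -0.001 -0.   ] [ 99.3 -15.7  99.6]
[307.  76.] 5512 centre 559.7 177.7 size 177.0 38.2 ang 80.1 mean [564.1 208.1] x 526.0 593.0 y 92.0 268.0
[572. 142.] 1597 centre 811.4 105.5 size 73.7 28.4 ang 164.2 mean [812.8 104.9] x 773.0 850.0 y 86.0 121.0
[356. 288.] 1609 centre 580.4 -24.9 size 72.2 62.2 ang 80.4 mean [578.3 -16.8] x 545.0 612.0 y -58.0 12.0
```

View pics/w6.png

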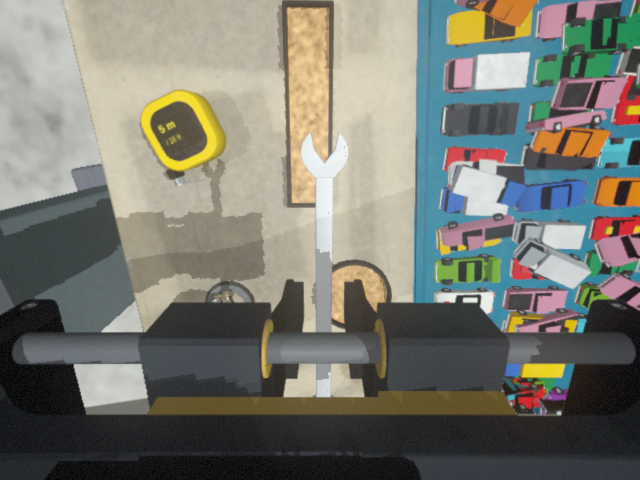

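The spanner is held straight. Its tray is at (307,100), centred at (559.5,177.5) mm and at 80°. The large measure is at (185,130) with its hook at (178,180). I'll place the spanner.

Emit:
{"method": "apply_moves", "body": {"steps": [[0,0,0,35,-5,0,-1],[0,0,0,70,-10,0,-1],[0,0,0,97,-14,30,-1],[0,0,0,97,-14,65,-1],[0,0,0,97,-14,100,-1],[0,0,0,97,-14,135,-1],[0,0,0,97,-14,165,-1],[0,0,0,97,-14,180,-1],[0,0,0,97,-14,188,-1],[0,0,0,97,-14,192,-1],[0,0,0,97,-14,194,-1],[0,0,0,97,-14,194,-1],[0,0,0,97,-14,194,-1],[0,0,0,97,-14,194,-1]]}}

```text
time: 13.08
ee_pos: [0.5601, 0.1741, 0.0066]
eef_rot: [0.766, 0.643, 0.001, 0.0]
ft_force: [-0.2, -0.1, -0.4]
width: 0.0205
grip_force: 25.0
```

```bash
python3 - <<'E'
from fit import *
plan((559,175,5,-10))
c=load('wrist'); H,S,V,cork,P=masks(c); z=P[...,2]
m=(H>20)&(H<33)&(S>140)&(V>110); m[:,300:]=0
uv=comp(m,(160,110)); rect(c,uv,.028,'measure yellow')
k=cv2.convexHull(np.c_[uv[0],uv[1]].astype(np.int32)); b=np.zeros((480,640),np.uint8); cv2.fillConvexPoly(b,k,1)
zz=(b>0)&(z>.022)&(z<.05); q=P[zz]; print(np.median(q[:,2]))
q2=q[(q[:,2]>.026)][:,:2].astype(np.float32)*1000; print('depth top',cv2.minAreaRect(q2),len(q2))
pts=onplane(c,np.c_[uv[0],uv[1]],.029)[:,:2]*1000
for a in range(0,180,5):
    d=np.array([np.cos(np.radians(a)),np.sin(np.radians(a))]); s=q2@d; s2=pts@d; print(a,np.ptp(s).round(1),np.ptp(s2).round(1),end=' | ')
i=cv2.resize(c['pixels'][75:205,120:250,::-1],(520,520),interpolation=cv2.INTER_CUBIC); cv2.imwrite('pics/meas.png',i)
E
```

```text
t 13.0833 now [560.1 174.1   6.6] yaw -10.02 w 0.0205 g 24.992988109588623 f [-0.2 -0.1 -0.4] q7 -0.24
(559, 175, 5, -10) [ 0.001 -0.001 -0.   ] [ 0.7 -1.2  1.6]
measure yellow 2594 centre 443.9 180.8 size 66.6 65.4 ang 13.6 mean [447.5 181.1] x 408.0 480.0 y 146.0 215.0
0.029173371162408923
depth top ((440.8549499511719, 180.61053466796875), (61.98160934448242, 65.32747650146484), 13.447495460510254) 4447
0 66.4 71.9 | 5 64.6 70.1 | 10 62.6 68.0 | 15 62.3 66.8 | 20 63.7 68.4 | 25 65.5 69.7 | 30 67.2 70.6 | 35 69.0 71.3 | 40 70.4 72.2 | 45 71.3 72.7 | 50 72.1 73.1 | 55 72.3 73.1 | 60 72.8 72.9 | 65 73.3 72.5 | 70 73.2 72.2 | 75 72.6 71.8 | 80 71.4 70.8 | 85 70.1 70.1 | 90 68.8 68.9 | 95 67.3 67.2 | 100 66.1 65.6 | 105 65.3 65.5 | 110 66.8 67.7 | 115 68.5 69.9 | 120 69.9 71.6 | 125 71.1 73.3 | 130 71.8 74.7 | 135 72.2 75.9 | 140 72.4 76.6 | 145 72.6 77.1 | 150 72.7 77.3 | 155 72.3 77.1 | 160 71.9 76.7 | 165 71.1 76.1 | 170 70.0 75.2 | 175 68.2 73.7 |
```

View pics/meas.png

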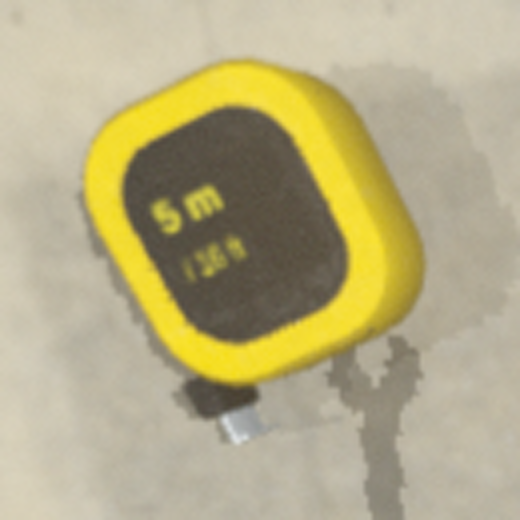

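The measure has a roughly 65 mm square body with the hook sticking out at its lower left in the crop (240,425). So its length runs at about 104° in the world and the fingers should close at about 14°. I'll release the spanner and rise.

Emit:
{"method": "apply_moves", "body": {"steps": [[0,0,0,0,0,1.5,-1],[0,0,0,0,0,1.5,-1],[0,0,0,0,0,1.5,0.0],[0,0,0,0,0,1.5,0.03],[0,0,0,0,0,1.5,0.03],[0,0,0,0,0,1.5,0.03],[0,0,0,0,0,-10,0.03],[0,0,0,0,0,-40,0.03],[0,0,0,0,0,-80,0.1],[0,0,0,0,0,-120,0.5],[0,0,0,0,0,-155,1],[0,0,0,0,0,-155,1],[0,0,0,0,0,-155,1]]}}

```text
time: 14.17
ee_pos: [0.5606, 0.1739, 0.1633]
eef_rot: [0.766, 0.643, 0.002, 0.0]
ft_force: [-0.5, -0.4, -0.5]
width: 0.067
grip_force: 0.0
```

```bash
python3 - <<'E'
from fit import *
c=load('wrist'); d=np.array([np.cos(np.radians(103.6)),np.sin(np.radians(103.6))])
print('hook tip',onplane(c,[(181,185.5)],.01)*1000)
for z in (.01,.028): print(z,onplane(c,[(181,185.5)],z)[0,:2]@d*1000)
print('body centre along',np.array([440.9,180.6])@d,'across',np.array([440.9,180.6])@[d[1],-d[0]])
plan((442,176,160,13.6)); c=cam('wrist'); save(c,'w7')
H,S,V,cork,P=masks(c)
print('spanner on tray z', 0)
E
```

```text
hook tip [[419.37588602 131.27887464  10.        ]]
0.01 28.985014326657357
0.028 28.558670442917425
body centre along 71.86199903755359 across 471.00427078140876
t 14.1667 now [560.6 173.9 163.3] yaw -10.04 w 0.067 g 0.0 f [-0.5 -0.4 -0.5] q7 -0.34
(442, 176, 160, 13.6) [ 0.004 -0.003 -0.413] [ -18.6 -117.1    2.9]
spanner on tray z 0
```

View pics/w7.png

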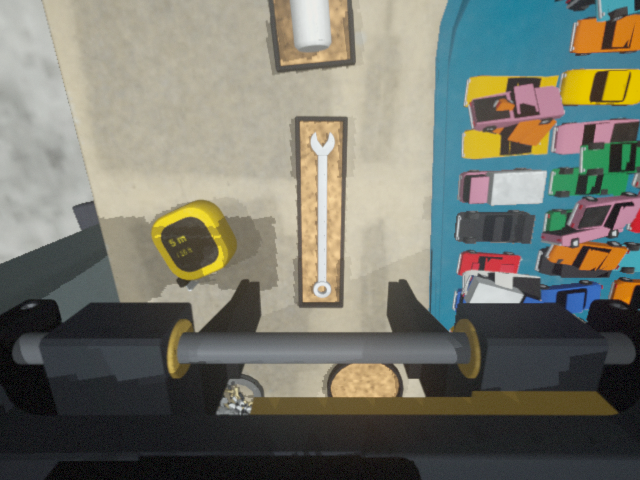

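The spanner lies in its tray at (322,212). Next is the measure.

Emit:
{"method": "apply_moves", "body": {"steps": [[0,0,-0.1,-6,-35,0,1],[0,0,-0.2,-12,-70,0,1],[0,0,-0.3,-18,-105,0,1],[0,0,-0.413,-18,-118,20,1],[0,0,-0.413,-18,-118,50,1],[0,0,-0.413,-18,-118,80,1],[0,0,-0.413,-18,-118,105,1],[0,0,-0.413,-18,-118,115,1],[0,0,-0.413,-18,-118,115,1],[0,0,-0.413,-18,-118,115,1]]}}

```text
time: 15.05
ee_pos: [0.4399, 0.176, 0.0455]
eef_rot: [0.618, 0.786, -0.001, 0.0]
ft_force: [-0.2, 0.2, -0.0]
width: 0.0872
grip_force: 0.0
```

```bash
python3 - <<'E'
from fit import *
plan((441,176,3,13.6)); c=cam('wrist'); save(c,'w8')
E
```

```text
t 15.05 now [439.9 176.   45.5] yaw 13.61 w 0.0872 g 0.0 f [-0.2  0.2 -0. ] q7 -0.07
(441, 176, 3, 13.6) [-0.001  0.001  0.   ] [-0.2  1.1 42.5]
```

View pics/w8.png

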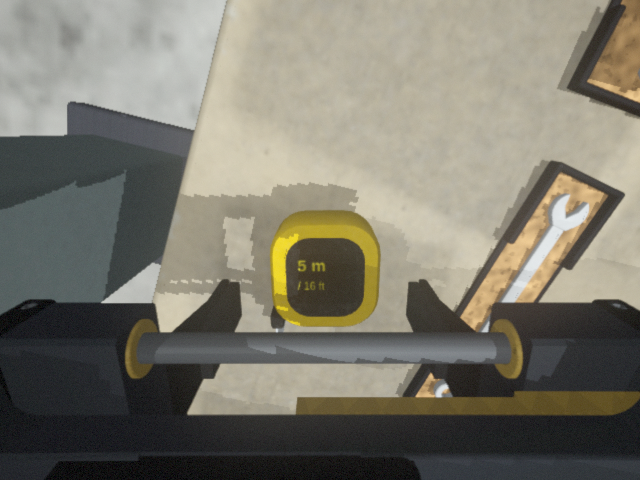

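The measure is square to the fingers and centred at (326,268). I'll descend and grip.

Emit:
{"method": "apply_moves", "body": {"force": 30, "steps": [[0,0,0,0,1,20,1],[0,0,0,0,1,35,1],[0,0,0,0,1,41,1],[0,0,0,0,1,42,1],[0,0,0,0,1,42,1],[0,0,0,0,1,42,-1],[0,0,0,0,1,42,-1],[0,0,0,0,1,42,-1],[0,0,0,0,1,42,-1],[0,0,0,0,1,42,-1],[0,0,0,0,1,42,-1],[0,0,0,0,1,42,-1]]}}

```text
time: 16.1
ee_pos: [0.441, 0.1769, 0.0038]
eef_rot: [0.618, 0.786, 0.0, -0.0]
ft_force: [-3.3, 0.2, 7.5]
width: 0.0637
grip_force: 30.0
```

```bash
python3 - <<'E'
from fit import *
plan((440,176,170,13.6),(565,0,170,0),(565,-224,170,-1),(565,-320,200,-1))
E
```

```text
t 16.1 now [441.  176.9   3.8] yaw 13.64 w 0.0637 g 29.99991027172655 f [-3.3  0.2  7.5] q7 -0.01
(440, 176, 170, 13.6) [-0.    -0.     0.001] [  -0.5   -1.2 -166.2]
(565, 0, 170, 0) [-0.    -0.     0.238] [-201.    78.7 -166.3]
(565, -224, 170, -1) [-0.    -0.     0.255] [-418.7   25.9 -166.4]
(565, -320, 200, -1) [-0.    -0.     0.255] [-512.     3.3 -196.4]
```

Emit:
{"method": "apply_moves", "body": {"steps": [[0,0,0,0,0,-5,-1],[0,0,0,0,0,-30,-1],[0,0,0,0,0,-65,-1],[0,0,0,0,0,-100,-1],[0,0,0.03,-15,10,-135,-1],[0,0,0.08,-45,25,-165,-1],[0,0,0.13,-80,40,-196,-1],[0,0,0.18,-115,55,-196,-1],[0,0,0.238,-150,70,-196,-1],[0,0,0.255,-185,78,-196,-1],[0,0,0.255,-222,74,-196,-1],[0,0,0.255,-260,64,-196,-1],[0,0,0.255,-297,55,-196,-1],[0,0,0.255,-335,46,-196,-1],[0,0,0.255,-372,37,-196,-1],[0,0,0.255,-410,28,-196,-1],[0,0,0.255,-445,20,-196,-1],[0,0,0.255,-468,14,-196,-1],[0,0,0.255,-468,14,-196,-1],[0,0,0.255,-468,14,-196,-1]]}}

```text
time: 17.77
ee_pos: [0.5639, -0.2767, 0.1993]
eef_rot: [0.714, 0.7, -0.001, -0.0]
ft_force: [0.2, 0.8, -2.5]
width: 0.0639
grip_force: 30.0
```

```bash
python3 - <<'E'
from fit import *
plan((566,-224,6,-1)); c=cam('wrist'); save(c,'w9')
plan((566,-224,6,-1))
H,S,V,cork,P=masks(c)
n,l,s,ct=cv2.connectedComponentsWithStats(cork.astype(np.uint8))
for i in range(1,n):
    if s[i,4]>1500: v,u=np.nonzero(l==i); rect(c,(u,v),.003,str(ct[i].round()))
E
```

```text
t 17.7667 now [ 563.9 -276.7  199.3] yaw -1.18 w 0.0639 g 29.999883631244302 f [ 0.2  0.8 -2.5] q7 0.65
(566, -224, 6, -1) [-0.001  0.001 -0.003] [ 52.9   1.1 193.3]
t 17.8167 now [ 564.7 -274.9  199.2] yaw -1.03 w 0.0635 g 30.00002852641046 f [-0.5  0.7 -2.1] q7 0.65
(566, -224, 6, -1) [-0.001 -0.    -0.001] [ 50.9   0.5 193.2]
[324. 159.] 6721 centre 566.1 -223.3 size 88.3 77.0 ang 88.8 mean [ 566.2 -221.6] x 527.0 605.0 y -268.0 -178.0
```

View pics/w9.png

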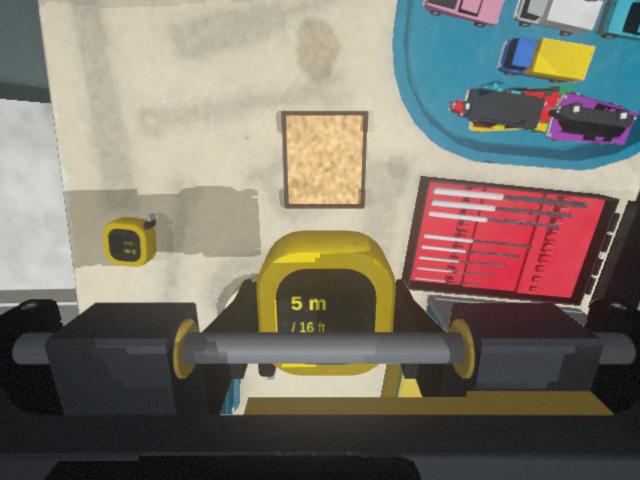

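The tray is clear at (324,159) and the measure is held square, with its length along the tray's. I'll lower it.

Emit:
{"method": "apply_moves", "body": {"steps": [[0,0,0,30,0,0,-1],[0,0,0,53,1,20,-1],[0,0,0,53,1,55,-1],[0,0,0,53,1,90,-1],[0,0,0,53,1,125,-1],[0,0,0,53,1,155,-1],[0,0,0,53,1,175,-1],[0,0,0,53,1,185,-1],[0,0,0,53,1,189,-1],[0,0,0,53,1,191,-1],[0,0,0,53,1,191,-1],[0,0,0,53,1,191,-1],[0,0,0,53,1,191,-1]]}}

```text
time: 18.9
ee_pos: [0.5677, -0.2219, 0.0097]
eef_rot: [0.713, 0.701, 0.001, 0.001]
ft_force: [0.9, -0.2, -2.8]
width: 0.0638
grip_force: 30.0
```

```bash
python3 - <<'E'
from fit import *
plan((566,-222,7,-1.2))
E
```

```text
t 18.9 now [ 567.7 -221.9    9.7] yaw -0.96 w 0.0638 g 29.99983762856573 f [ 0.9 -0.2 -2.8] q7 0.68
(566, -222, 7, -1.2) [0.002 0.    0.004] [-0.1 -1.7  2.7]
```

Emit:
{"method": "apply_moves", "body": {"steps": [[0,0,0,0,-1,2,-1],[0,0,0,0,-1,2.5,-1],[0,0,0,0,-1,2.5,-1],[0,0,0,0,-1,2.5,0.6],[0,0,0,0,-1,2.5,0.75],[0,0,0,0,-1,2.5,0.75],[0,0,0,0,-1,2.5,0.75],[0,0,0,0,-1,-10,0.75],[0,0,0,0,-1,-40,0.75],[0,0,0,0,-1,-80,0.75],[0,0,0,0,-1,-120,1],[0,0,0,0,-1,-160,1],[0,0,0,0,-1,-180,1],[0,0,0,0,-1,-180,1],[0,0,0,0,-1,-180,1]]}}

```text
time: 20.15
ee_pos: [0.5664, -0.2221, 0.1902]
eef_rot: [0.713, 0.701, 0.001, 0.001]
ft_force: [0.8, -0.2, -0.5]
width: 0.0867
grip_force: 0.0
```

```bash
python3 - <<'E'
from fit import *
c=cam('wrist'); save(c,'w10')
plan((429,-80,190,-5))
E
```

```text
t 20.2 now [ 565.8 -221.6  188.7] yaw -0.97 w 0.0868 g 0.0 f [-0.8  0.4  0.1] q7 0.56
(429, -80, 190, -5) [ 0.   -0.    0.07] [ 139.3 -139.2   -1.3]
```

View pics/w10.png

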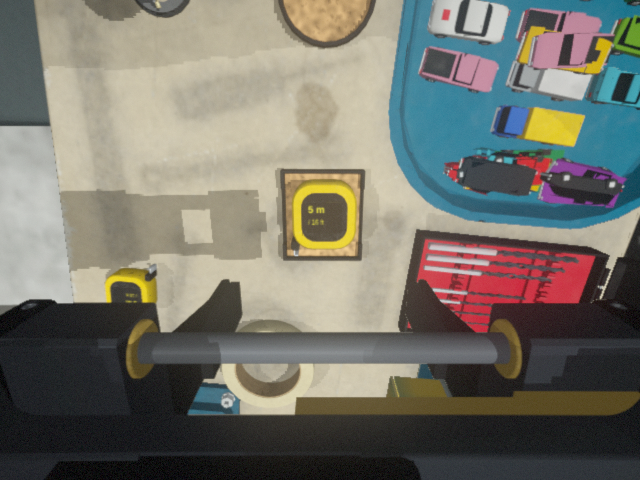

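The measure lies in its tray at (324,215). Now I'll hover short of the jar.

Emit:
{"method": "apply_moves", "body": {"steps": [[0,0,0.02,25,-25,0,1],[0,0,0.03,50,-50,0,1],[0,0,0.05,75,-75,0,1],[0,0,0.07,100,-100,0,1],[0,0,0.07,120,-120,0,1],[0,0,0.07,139,-139,0,1],[0,0,0.07,139,-139,0,1],[0,0,0.07,139,-139,0,1],[0,0,0.07,139,-139,0,1]]}}

```text
time: 20.95
ee_pos: [0.4292, -0.0807, 0.1881]
eef_rot: [0.737, 0.676, -0.0, -0.0]
ft_force: [0.9, 0.1, 0.8]
width: 0.0872
grip_force: 0.0
```

```bash
python3 - <<'E'
from fit import *
c=cam('wrist'); H,S,V,cork,P=masks(c); z=P[...,2]
n,l,s,ct=cv2.connectedComponentsWithStats(((z>.06)&(z<.1)).astype(np.uint8))
for i in range(1,n):
    if s[i,4]>800: v,u=np.nonzero(l==i); rect(c,(u,v),.077,str(ct[i].round())); print(P[v,u].mean(0))
n,l,s,ct=cv2.connectedComponentsWithStats(cork.astype(np.uint8))
for i in range(1,n):
    if s[i,4]>1500: v,u=np.nonzero(l==i); rect(c,(u,v),.003,str(ct[i].round()))
plan((429,-12,110,-5),(429,-12,31,-5))
E
```

```text
[316. 150.] 4103 centre 429.9 -11.9 size 53.9 53.4 ang 175.0 mean [429.9 -11.4] x 403.0 457.0 y -39.0 15.0
[ 0.42986396 -0.01142795  0.07605435]
[467. 145.] 5071 centre 574.2 -24.5 size 76.7 75.7 ang 85.0 mean [573.9 -23.6] x 537.0 612.0 y -63.0 14.0
t 21.0 now [429.4 -81.2 188.1] yaw -5.04 w 0.0872 g 0.0 f [ 0.6 -0.5 -0.3] q7 -0.14
(429, -12, 110, -5) [-0.001  0.001 -0.001] [68.9 -6.4 78.1]
(429, -12, 31, -5) [-0.001  0.001 -0.001] [ 69.   -6.4 157.1]
```

Emit:
{"method": "apply_moves", "body": {"force": 30, "steps": [[0,0,0,35,-3,0,1],[0,0,0,69,-6,0,1],[0,0,0,69,-6,20,1],[0,0,0,69,-6,50,1],[0,0,0,69,-6,80,1],[0,0,0,69,-6,110,1],[0,0,0,69,-6,135,1],[0,0,0,69,-6,150,1],[0,0,0,69,-6,156,1],[0,0,0,69,-6,157,1],[0,0,0,69,-6,157,1],[0,0,0,69,-6,157,-1],[0,0,0,69,-6,157,-1],[0,0,0,69,-6,157,-1],[0,0,0,69,-6,157,-1],[0,0,0,69,-6,157,-1],[0,0,0,69,-6,157,-1],[0,0,0,69,-6,157,-1]]}}

```text
time: 22.5
ee_pos: [0.4296, -0.0109, 0.0318]
eef_rot: [0.737, 0.676, 0.0, -0.0]
ft_force: [-2.1, 0.7, 6.1]
width: 0.0618
grip_force: 30.0
```

```bash
python3 - <<'E'
from fit import *
plan((430,-12,80,-5),(574,-24,80,-5),(574,-24,36,-5))
E
```

```text
t 22.5 now [429.6 -10.9  31.8] yaw -4.98 w 0.0618 g 30.000065937638283 f [-2.1  0.7  6.1] q7 -0.0
(430, -12, 80, -5) [ 0.    -0.001  0.   ] [ -1.    0.5 -48.2]
(574, -24, 80, -5) [ 0.    -0.001  0.   ] [ -0.5 145.  -48.1]
(574, -24, 36, -5) [ 0.    -0.001  0.   ] [ -0.5 145.   -4.1]
```

Emit:
{"method": "apply_moves", "body": {"steps": [[0,0,0,0,0,-15,-1],[0,0,0,0,0,-40,-1],[0,0,0,0,20,-55,-1],[0,0,0,0,45,-55,-1],[0,0,0,0,75,-55,-1],[0,0,0,0,105,-55,-1],[0,0,0,0,130,-55,-1],[0,0,0,0,144,-55,-1],[0,0,0,0,144,-55,-1],[0,0,0,0,144,-55,-1],[0,0,0,0,144,-55,-1],[0,0,0,0,144,-35,-1],[0,0,0,0,144,-20,-1],[0,0,0,0,144,-10,-1],[0,0,0,0,144,-6,-1],[0,0,0,0,144,-5,-1],[0,0,0,0,144,-5,-1],[0,0,0,0,144,-5,-1]]}}

```text
time: 24.0
ee_pos: [0.5732, -0.0237, 0.0373]
eef_rot: [0.737, 0.676, 0.0, 0.0]
ft_force: [0.1, -0.1, -3.4]
width: 0.0616
grip_force: 30.0
```

```bash
python3 - <<'E'
from fit import *
plan((573.7,-23.4,35,-5))
E
```

```text
t 24.0 now [573.2 -23.7  37.3] yaw -4.98 w 0.0616 g 29.99979401472956 f [ 0.1 -0.1 -3.4] q7 0.23
(573.7, -23.4, 35, -5) [ 0.001 -0.     0.   ] [0.3 0.5 2.3]
```

Emit:
{"method": "apply_moves", "body": {"steps": [[0,0,0,0,0,1.5,-1],[0,0,0,0,0,2,-1],[0,0,0,0,0,2,-1],[0,0,0,0,0,2,0.5],[0,0,0,0,0,2,0.75],[0,0,0,0,0,2,0.75],[0,0,0,0,0,2,0.75],[0,0,0,0,0,2,0.75],[0,0,0,0,0,-5,0.75],[0,0,0,0,0,-25,0.75],[0,0,0,0,0,-60,0.75],[0,0,0,0,0,-100,0.75],[0,0,0,0,0,-140,0.75],[0,0,0,0,0,-170,0.75],[0,0,0,-40,-40,-190,0.75],[0,0,0,-40,-80,-190,0.75],[0,0,0,-40,-120,-190,0.75],[0,0,0,-40,-150,-190,0.75],[0,0,0,-40,-150,-190,0.75],[0,0,0,-40,-150,-190,0.75]]}}

```text
time: 25.67
ee_pos: [0.4161, -0.0507, 0.2274]
eef_rot: [0.737, 0.676, 0.004, -0.002]
ft_force: [0.4, 0.9, -0.2]
width: 0.0764
grip_force: 0.0
```

```bash
python3 - <<'E'
from fit import *
plan(); w=cam('wrist'); t=cam('top')
a=w['pixels'][:,:,::-1]; b=cv2.resize(t['pixels'][60:340,110:590,::-1],(640,373),interpolation=cv2.INTER_CUBIC)
o=np.zeros((600,800,3),np.uint8); o[:373,:640]=b; o[373:,:]=cv2.resize(a[0:300],(484,227)) if 0 else 0
s=cv2.resize(a[:300],(484,227)); o[373:,:484]=s; cv2.imwrite('pics/final.png',o)
P=cloud(w); z=P[...,2]; n,l,s,ct=cv2.connectedComponentsWithStats(((z>.06)&(z<.1)).astype(np.uint8))
for i in range(1,n):
    if s[i,4]>800: v,u=np.nonzero(l==i); rect(w,(u,v),.080,str(ct[i].round())); print(P[v,u].mean(0),z[v,u].std())
E
```

```text
t 25.6667 now [416.1 -50.7 227.4] yaw -4.99 w 0.0764 g 0.0 f [ 0.4  0.9 -0.2] q7 -0.29
[492. 182.] 3175 centre 570.5 -23.6 size 58.1 54.1 ang 153.9 mean [570.4 -23.3] x 541.0 599.0 y -52.0 3.0
[ 0.57102005 -0.02355191  0.07872394] 0.0020264393072420652
```

View pics/final.png

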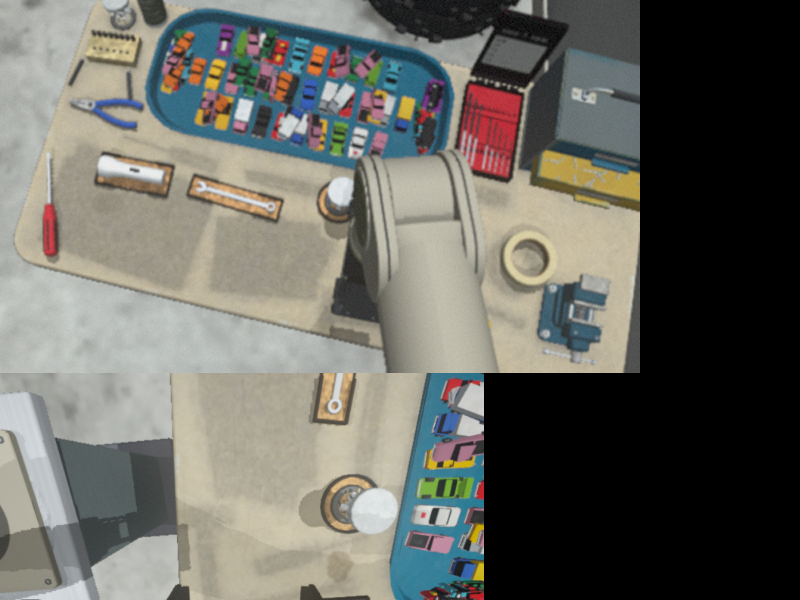

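The torch is at (134,174), the spanner at (237,199) and the jar at (338,195), each in its tray. The jar lid is level at about 80 mm. The tape roll and screwdriver have not moved, so I'll hand in.

```bash
python3 -c "from bench import r; print(r.close_job())"
```

```text
the job is handed in; nothing more can be done
None
```

The torch, spanner, tape measure and jar are each in their matching trays, with the jar upright and the masking tape and screwdriver untouched; I handed the job in at about 26 s, and the hand-in returned no verdict.

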